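Lower the inspection lamp by one hole and click it on

ROBOT

A 6-joint arm with a two-finger parallel gripper is mounted at the origin on a cart in front of the work surface, level with it; the furniture and walls round the work are solid. World frame = base frame: x ahead of the robot, y to its left, z up, the work surface at z = 0. Lengths are in m, angles in rad, forces in N, time in s.
With the tool pointing down it reaches from about 0.375 to 0.975 m from the base axis. Payload 3.8 kg.
Tool frame: the origin (TCP) lies midway between the tips of the shut fingers; the grasp point (between the pads) lies bot.grasp_offset behind it (bot.grasp_offset is the distance from the TCP to the grasp point, in m); z points along the fingers, y is the direction in which the jaws open and shut (so a half turn about z gives the same grasp; the last joint's range is limited). The gripper opens to 85 mm and grips with 20 to 120 N. Pads are 22 mm wide; open, the fingers measure 114 mm over their backs; the gripper's body (76 mm by 85 mm) begins 54 mm behind the grasp point. The pads swing forward as they close: fully open they stand 13 mm farther back than shut.
Start: joints at [1.078, 0.264, 1.604, -0, 1.274, -0.037], TCP at [0.297, 0.606, 0.231] pointing down, gripper open.
Joint ranges: [-2.63, 2.63], [-0.94, 2.18], [0.31, 2.57], [-1.31, 4.45], [0, 2.66], [-2.55, 2.55]. Speed limits (rad/s): [2.57, 2.57, 3.14, 3.14, 3.14, 3.14].

INTERFACE

Orientations are given as a rotation vector (axis times angle).
In Python, from workcell import read_state, viewer, job, bot gives the robot as it stands.
- The arm moves only by the shell command python3 -m crank 'ROWS' [FORCE]. ROWS is text: rows parted by semicolons, each of 7 numbers parted by spaces: the shift along the tool's x, y, z in mm, then the turn, a rotation vector about the tool's x, y, z in rad, then the closure in counts, from 0 (fully open) to 255 (shut). A call has 1 to 20 rows; each row is the pose to reach, as a shift and turn from the pose commanded when the call began, along the tool's axes at that moment; what a row does not reach only later rows make up. A row lasts 1/8 s, in which the tool goes at most 62.5 mm and 10.7 degrees, less where a joint would pass 70% of its speed; a pose out of reach is approached as far as the arm can. A call with a gripper value outside its range is refused whole. The fingers move at their own pace and stop on an object; FORCE is the grip in N (left out, the last holds). Time passes only in rows, so rows that repeat a pose let the fingers close. It gives the time, the measured TCP pose, the force and the opening at its end, in the units of the state.
- read_state(): the state, without advancing time (a new reading comes with each control period).
- viewer.read_camera(name): name is "scene" or "top" or "wrist"; returns a dict with "pixels" (400x640x3 uint8, red, green, blue), "vertical_fov" (degrees; the focal length in pixels is half the picture's height over the tangent of half this angle, whatever the lens; pixels are square), "cx", "cy" (the principal point, pixels), "view" (4x4, takes a point from world to camera coordinates); the wrist camera has in their place "tool_from_camera" (4x4, takes a point from camera to tool coordinates, whose origin is the TCP and whose axes are the flange's). Camera axes: x right, y up, looking along -z (the intrinsics and any distortion apply to the point x, -y, -z); pixel columns grow to the right and rows downward; lengths in m; the calibration is good to about 2 mm. The wrist camera is an equidistant fisheye: a pixel r from the principal point sees the ray r / f radians off the axis. A picture is of the moment at which its call begins: read the wrist's pose just before it. There is no depth.
- job.finish_job(): hands the job in, once; it reports no verdict.
The state is a dict: "time": time; "q": joint angles; "joint_vel": joint speeds; "joint_torque": joint torques, N m; "tool_pos": TCP position; "tcp_rot": TCP orientation; "wrist_force": force on the tool from outside, world axes, zero at the start; "torque": the same for the moment, N m; "width": opening from 0.0 (shut) to 1.0 (fully open).
Only numpy, scipy, OpenCV 4.12 (cv2) and the standard library are available. Lean on these libraries where they do the work, as an engineer would, in place of code of your own. Each camera call takes 0.05 s, during which the arm holds its last target.

TASK

The inspection lamp stands too high over the stone: collapse its telescoping mast by exactly one hole, to the next hole down, by pressing the button on top to free it and letting it spring back up as the mast locks there. Then turn the rotary switch on the lamp's base clockwise past its click, and let go. Leave the stones, the loupe and the jar where they are.

Things in the scene. Friction and masses are not known exactly. Their poses are not given: they have to be found in the camera images.
- button_top (a point): Centre of the top face of the lamp's release button: a plain metal cylinder 22 mm across on the mast axis, standing 16 mm proud of the lamp head's flat top when out and 8 mm when fully pressed (it moves straight down into the head; about 5 N presses it fully). z axis up; x axis along the lamp head, from the mast towards the push pad.
- button (a joint): How far the button is pressed into the head: 0 = out (snap pin in a hole), 0.008 m = fully pressed, which frees the mast. Between holes the pin rubs on the tube's wall, so the button stays sunk by about 0.006 m even when nothing touches it; it pops back to about 0 by itself when the pin drops into a hole.
- mast (a joint): How far the mast has collapsed, m: 0 = first hole (start), 0.040 = next hole (the target), 0.080 = third hole, 0.088 the bottom; the head comes straight down as it grows. About 1 mm of play either way in a hole. With the pin out of the holes it stays where it is left and needs a push of 6 to 10 N downwards; with the button held fully in, it passes every hole without catching.
- push_pad (a point): Centre of the top of the ribbed rubber push pad (34 x 36 mm) on the flat top of the lamp head, 62 mm along the head from the button's axis, 15 mm below the top of the button when that is out. Pressing here moves the mast without touching the button. z axis up; x axis along the head, away from the mast.
- switch_grip (a point): Point on the vertical axis of the rotary switch on the base, in the middle of its bar-shaped grip, 42 mm above the table. The bar is 44 mm long (x axis of the point), 11 mm thick (y axis) and 24 mm high (12 mm above and below the point), on a round skirt 46 mm across. It turns clockwise seen from above. The mast stands 155 mm to its side.
- switch (a joint): Angle of the switch, rad, growing clockwise seen from above: starts off between 0 and 0.25; a sprung detent resists (less than 0.15 N m) from 0.33, peaks at 0.65 and lets go by 0.97; the stop is at 1.3. It is on past 0.85.
- stone_flat_mid (a point): Centre of a loose palm stone 48 x 48 x 20 mm lying on the table under the lamp head; to be left alone.
- stone_long_mid (a point): Centre of a loose palm stone 48 x 35 x 24 mm lying on the table beyond the switch end of the base; to be left alone.
- loupe: Folded loupe 25 x 45 x 14 mm lying on the table in front of the base; origin at the centre of its underside; to be left alone.
- gem_jar: Round gem jar 33 mm across, 22 mm high, standing behind the base; origin at the centre of its underside; to be left alone.
- lamp: The lamp: flat grey base plate 100 x 250 x 14 mm, fixed to the table; origin at the centre of its underside, y axis along its length. An upright metal tube 30 mm across stands at y = +75 mm, the switch at y = -80 mm. The head on the mast, a grey level bar 205 x 46 x 22 mm, runs along x from 35 mm behind the mast to 170 mm ahead of it; its top is 267 mm above the table at the start.

How it is judged:
On the way, in this order (a step that is already met when the one before it is completed fails the run):
1. the mast is locked in the next hole down: collapsed by 40 mm, the button back out, and the head not being touched (value of joint mast between 0.037 and 0.043 m and value of joint button below 0.002 m and contact force between mast and the fingers below 0.5 N), for 0.2 s.
2. the switch is turned past its click (value of joint switch above 0.85 rad), for 0.2 s.
At the end, for the whole second after the job is handed in: The mast is locked in the second hole (collapsed by 37 to 43 mm from the start) with the release button back out (within 2 mm), and the switch stands past its click (angle over 0.85 rad) (value of joint mast between 0.037 and 0.043 m and value of joint button below 0.002 m and value of joint switch above 0.85 rad); the robot touches nothing.
It fails at once if a stone, the loupe or the jar is moved by more than 20 mm (distance of any of stone_flat_mid, stone_long_mid, loupe, gem_jar from where it was at the start of the episode above 0.02 m).
It also fails if it takes over 54 s, if anything falls off the work surface, if the arm or the gripper's body presses on something with over 40 N, if the wrist force passes 120 N, or if a joint passes its speed limit or range.

## Working session

There is one attempt and no reset: what is moved stays moved. The work goes in short steps, Python scripts to look and compute and a shell command to move; the robot and the scene stay as the last step left them, time stands still between calls to the robot, and variables do not carry over. Pictures are saved under pics/ and viewed, and the job is handed in when it is done.

```bash
mkdir -p pics; ls; python3 - <<'E'
from workcell import read_state, viewer, job, bot
import cv2,numpy as np
s=read_state();print(s, bot.grasp_offset)
for n in ["scene","top","wrist"]:
    c=viewer.read_camera(n)
    cv2.imwrite(f"pics/{n}0.png",c["pixels"][:,:,::-1])
    print(n,{k:v for k,v in c.items() if k!="pixels"})
E
```

```text
pics
{'time': 0.0, 'q': array([ 1.07811340e+00,  2.64706721e-01,  1.60538508e+00,  7.91586099e-07,
        1.27367740e+00, -3.68911188e-02]), 'joint_vel': array([ 5.96782403e-04,  1.45205503e-03, -1.54667637e-04, -1.52492552e-03,
       -9.83179919e-04,  5.57388865e-05]), 'joint_torque': array([-8.05907221e-04, -5.15100074e+01, -3.67320728e+01, -6.59866078e-05,
        1.27028039e-02,  8.08680824e-06]), 'tool_pos': array([0.29676865, 0.60545143, 0.22998732]), 'tcp_rot': array([-0.7096459 , -3.05980604,  0.00329885]), 'wrist_force': array([-0.0887023 , -0.3880395 ,  0.47051212]), 'torque': array([ 0.02665727,  0.00104497, -0.02780651]), 'width': 1.004218669746566} 0.0187
scene {'vertical_fov': 47.94607795096853, 'cx': 312.07955837241417, 'cy': 194.99600189720476, 'view': array([[ 0.86141357, -0.50757799, -0.01820019, -0.451561  ],
       [ 0.2328852 ,  0.36287834,  0.90226593, -0.3018157 ],
       [-0.45136587, -0.78146267,  0.43079572, -0.8371793 ],
       [ 0.        ,  0.        ,  0.        ,  1.        ]])}
top {'vertical_fov': 49.51166996932544, 'cx': 318.51567000145786, 'cy': 190.6425441023776, 'view': array([[ 0.00344874, -0.99977872, -0.02075112,  0.02470883],
       [ 0.99439966,  0.00123677,  0.10567771, -0.56130725],
       [-0.10562866, -0.02099936,  0.99418389, -0.96233824],
       [ 0.        ,  0.        ,  0.        ,  1.        ]])}
wrist {'vertical_fov': 65.70646984690485, 'cx': 314.6788418519721, 'cy': 198.27904960042727, 'tool_from_camera': array([[ 1.84556782e-03,  9.59322714e-01,  2.82305729e-01,
         7.23191033e-02],
       [ 9.99998079e-01, -1.95685121e-03,  1.12245482e-04,
         1.17281621e-03],
       [ 6.60109947e-04,  2.82304979e-01, -9.59324483e-01,
        -1.42897061e-01],
       [ 0.00000000e+00,  0.00000000e+00,  0.00000000e+00,
         1.00000000e+00]])}
```

View pics/scene0.png

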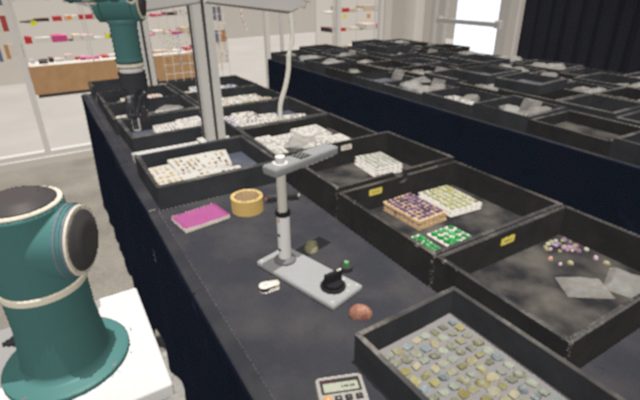

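View pics/top0.png

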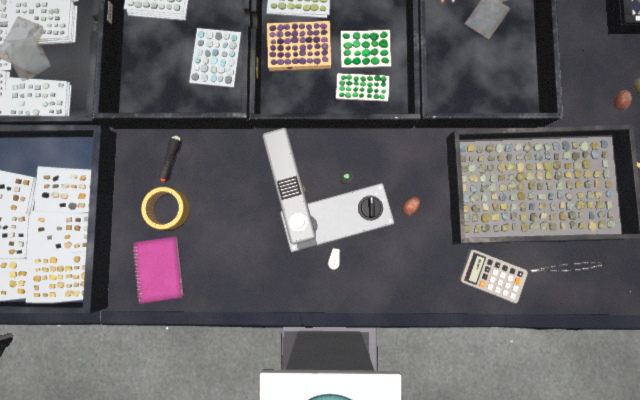

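View pics/wrist0.png

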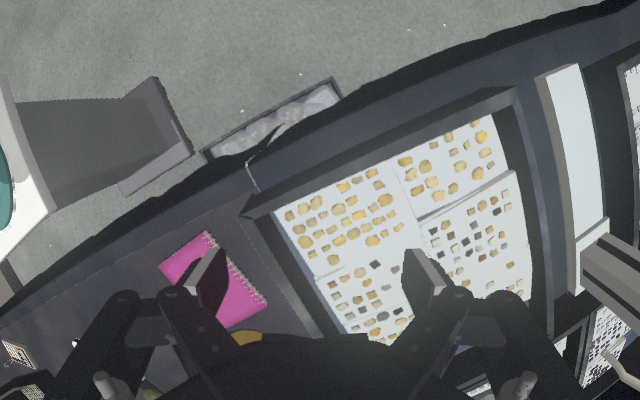

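The top view shows the button near (299,221), the pad near (289,188) and the switch near (370,207). In the scene view the head is near (300,160) and the switch near (333,285). I'll zoom in on these.

```bash
python3 - <<'E'
import cv2
t=cv2.imread("pics/top0.png");cv2.imwrite("pics/topz.png",cv2.resize(t[120:280,250:410],None,fx=3.7,fy=3.7,interpolation=cv2.INTER_CUBIC))
t=cv2.imread("pics/scene0.png");cv2.imwrite("pics/scz.png",cv2.resize(t[140:310,240:400],None,fx=3.5,fy=3.5,interpolation=cv2.INTER_CUBIC))
E
```

```text
(no output)
```

View pics/topz.png

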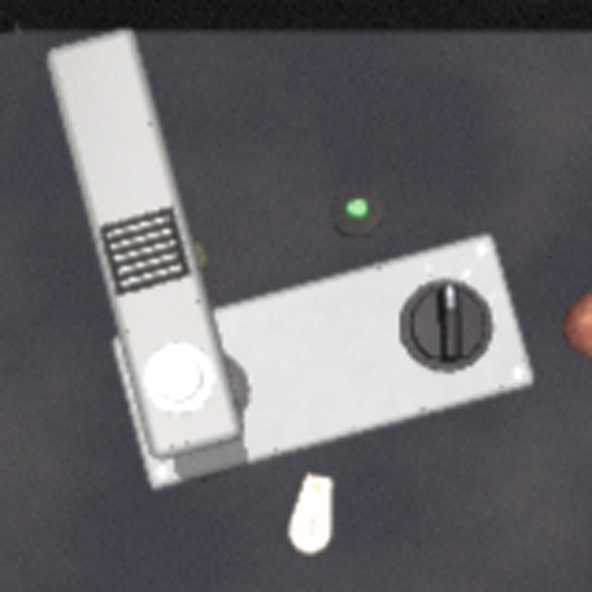

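View pics/scz.png

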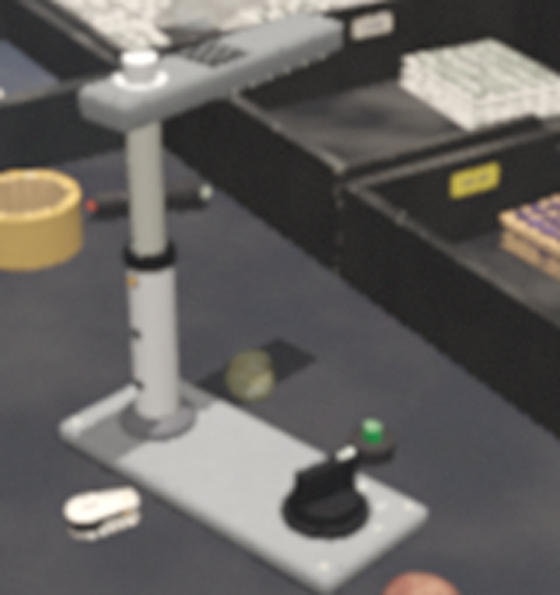

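```bash
cat > h.py <<'E'
import numpy as np
from workcell import read_state, viewer, bot
from scipy.spatial.transform import Rotation as R
def ray(c,u,v):
    f=200/np.tan(np.radians(c["vertical_fov"])/2)
    M=c["view"]; d=np.array([(u-c["cx"])/f,-(v-c["cy"])/f,-1])
    return -M[:3,:3].T@M[:3,3], M[:3,:3].T@d
def onz(c,u,v,z):
    o,d=ray(c,u,v); return o+d*(z-o[2])/d[2]
def proj(c,p):
    f=200/np.tan(np.radians(c["vertical_fov"])/2)
    q=c["view"][:3,:3]@p+c["view"][:3,3]; return c["cx"]+f*q[0]/-q[2], c["cy"]-f*q[1]/-q[2]
E
python3 - <<'E'
from h import *
np.set_printoptions(precision=4,suppress=True)
c=viewer.read_camera("top");s=viewer.read_camera("scene")
Z=lambda x,y:(250+(x+.5)/3.7-.5,120+(y+.5)/3.7-.5)
S=lambda x,y:(240+(x+.5)/3.5-.5,140+(y+.5)/3.5-.5)
b=onz(c,*Z(181,371),.283);p=onz(c,*Z(147,250),.268);w=onz(c,*Z(447,325),.03);bar=[onz(c,*Z(447,284),.054),onz(c,*Z(451,362),.054)]
print("button",b,"pad",p,np.linalg.norm((b-p)[:2]),"switch",w,np.linalg.norm((b-w)[:2]),"bar",bar,np.linalg.norm(bar[0]-bar[1]))
cs=[onz(c,*Z(*q),.267) for q in [(50,52),(133,30),(240,438),(157,457)]];print("head",np.array(cs))
cb=[onz(c,*Z(*q),.014) for q in [(489,235),(533,382),(155,488)]];print("base",np.array(cb))
print("scene button", onz(s,*S(140,57),.283),"sw skirt",onz(s,*S(325,502),.03))
for n,P in dict(b=b,p=p,w=w).items():
  u,v=proj(s,P);print(n,(u-240)*3.5,(v-140)*3.5)
d=(p-b)[:2];print("yaw head",np.degrees(np.arctan2(d[1],d[0])))
E
```

```text
button [0.4846 0.0543 0.283 ] pad [0.5419 0.0718 0.268 ] 0.05995207380600622 switch [ 0.5229 -0.0922  0.03  ] 0.15137411813076546 bar [array([ 0.546, -0.09 ,  0.054]), array([ 0.4992, -0.092 ,  0.054 ])] 0.046868992168014635
head [[0.6372 0.1193 0.267 ]
 [0.6479 0.0797 0.267 ]
 [0.4542 0.0276 0.267 ]
 [0.4453 0.0662 0.267 ]]
base [[ 0.5806 -0.1206  0.014 ]
 [ 0.4886 -0.1467  0.014 ]
 [ 0.4224  0.0878  0.014 ]]
scene button [0.48  0.053 0.283] sw skirt [ 0.5164 -0.1019  0.03  ]
b 144.51073783379425 53.719915211990084
p 212.17718451091326 50.47129934597018
w 324.16444406916924 489.4229697347264
yaw head 16.955401035009114
```

The button measures (0.485, 0.054), the pad is about 60 mm along a head yaw of about 15.4°, and the switch is near (0.523, -0.092). The given spacings (62 mm and 155 mm) come out about 2.5% short, so I'll refine with the wrist camera from above.

```bash
cat >> h.py <<'E'
def rows(p,yaw_x_deg):
    """shift mm and rotvec (tool axes) from current measured pose to p, tool z down, tool x at yaw"""
    s=read_state(); A=R.from_rotvec(s["tcp_rot"]); y=np.radians(yaw_x_deg)
    X=np.array([np.cos(y),np.sin(y),0]);Zd=np.array([0,0,-1.]);B=R.from_matrix(np.c_[X,np.cross(Zd,X),Zd])
    print("shift",np.round(A.inv().apply(np.array(p)-s["tool_pos"])*1000,1),"turn",np.round((A.inv()*B).as_rotvec(),3),"t",s["time"])
def wcam(name=None):
    s=read_state(); c=viewer.read_camera("wrist")
    T=np.eye(4);T[:3,:3]=R.from_rotvec(s["tcp_rot"]).as_matrix();T[:3,3]=s["tool_pos"]
    c["W"]=T@c["tool_from_camera"]
    if name:
        import cv2; cv2.imwrite(name,c["pixels"][:,:,::-1])
    return c
def wonz(c,u,v,z):
    f=200/np.tan(np.radians(c["vertical_fov"])/2)
    a,b=u-c["cx"],v-c["cy"]; r=np.hypot(a,b); t=r/f
    d=np.array([np.sin(t)*a/r,-np.sin(t)*b/r,-np.cos(t)]); d=c["W"][:3,:3]@d; o=c["W"][:3,3]
    return o+d*(z-o[2])/d[2]
E
python3 - <<'E'
from h import *
rows([.49,.05,.37],195.4)
E
```

```text
shift [-418.  -414.2 -139. ] turn [-0.001 -0.    -0.725] t 0.25
```

```bash
python3 -m crank '0 0 -60 0 0 0 255;-20 -20 -120 0 0 0 255;-418 -414 -139 0 0 -0.725 255;-418 -414 -139 0 0 -0.725 255;-418 -414 -139 0 0 -0.725 255;-418 -414 -139 0 0 -0.725 255;-418 -414 -139 0 0 -0.725 255;-418 -414 -139 0 0 -0.725 255;-418 -414 -139 0 0 -0.725 255;-418 -414 -139 0 0 -0.725 255;-418 -414 -139 0 0 -0.725 255;-418 -414 -139 0 0 -0.725 255;-418 -414 -139 0 0 -0.725 255;-418 -414 -139 0 0 -0.725 255;-418 -414 -139 0 0 -0.725 255;-418 -414 -139 0 0 -0.725 255' 20; python3 - <<'E'
from h import *
s=read_state();print(s["time"],s["tool_pos"],s["tcp_rot"],s["wrist_force"],s["width"])
c=wcam("pics/w1.png");print(c["W"])
E
```

```text
time: 2.25
tool_pos: [0.49, 0.0514, 0.3703]
tcp_rot: [-0.425, 3.113, 0.0]
wrist_force: [-0.0, 0.2, -0.0]
width: 0.001
2.25 [0.48996433 0.05141479 0.37029561] [-4.24685900e-01  3.11274969e+00  1.16168763e-04] [-0.03410669  0.16123132 -0.00748803] 0.0006580433866181942
[[-2.69659190e-01 -9.23865025e-01 -2.71583022e-01  4.20835363e-01]
 [ 9.62955806e-01 -2.58768639e-01 -7.58611012e-02  3.34072090e-02]
 [-1.91750891e-04 -2.81979091e-01  9.59420531e-01  5.13189166e-01]
 [ 0.00000000e+00  0.00000000e+00  0.00000000e+00  1.00000000e+00]]
```

View pics/w1.png

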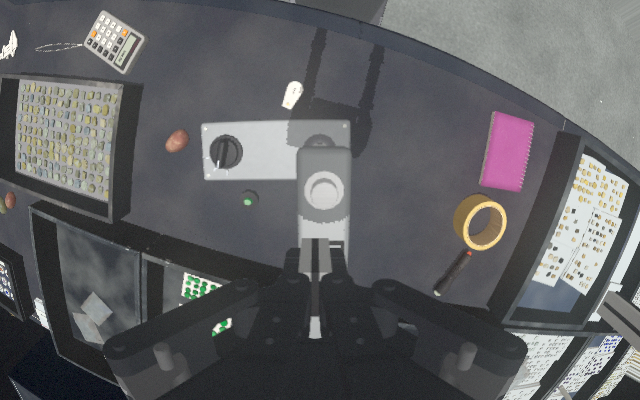

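Wrist view: the button is near (323,189), the head runs vertically at columns 298–351, and the switch is near (226,152). I'll zoom for exact pixels.

```bash
python3 - <<'E'
import cv2
t=cv2.imread("pics/w1.png");cv2.imwrite("pics/w1z.png",cv2.resize(t[110:260,190:370],None,fx=4,fy=4,interpolation=cv2.INTER_CUBIC))
E
```

```text
(no output)
```

View pics/w1z.png

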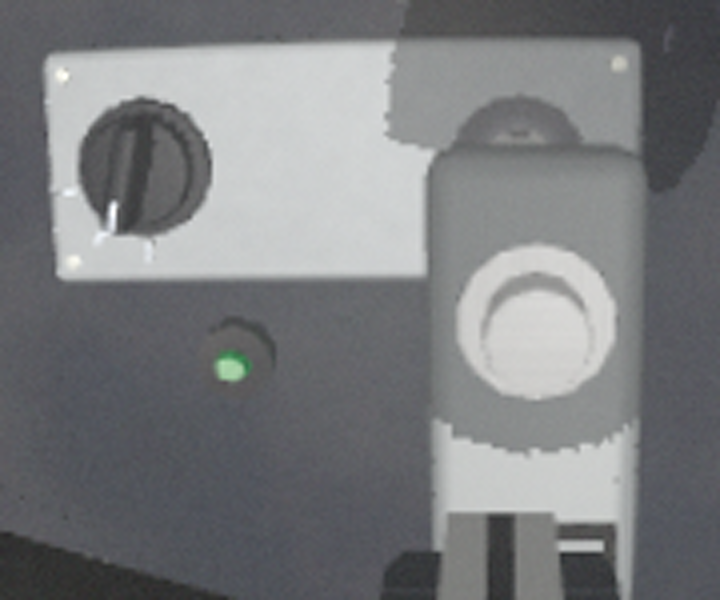

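```bash
python3 - <<'E'
from h import *
np.set_printoptions(precision=4,suppress=True)
c=wcam()
Z=lambda x,y:(190+(x+.5)/4-.5,110+(y+.5)/4-.5)
b=wonz(c,*Z(540,336),.283);k=wonz(c,*Z(536,321),.267);w=wonz(c,*Z(145,167),.03)
print("button",b,"collar",k,"switch",w,np.linalg.norm((b-w)[:2]))
e=[wonz(c,*Z(*q),.054) for q in [(128,117),(111,230)]];print(e,np.linalg.norm(e[0]-e[1]))
d=e[1]-e[0];print(np.degrees(np.arctan2(d[1],d[0])))
B=[wonz(c,*Z(*q),.014) for q in [(46,52),(57,278),(640,42)]];print(np.array(B),np.linalg.norm(B[0]-B[1]),np.linalg.norm(B[0]-B[2]))
d=B[2]-B[0];print(np.degrees(np.arctan2(d[1],d[0])))
H=[wonz(c,*Z(*q),.267) for q in [(428,200),(645,200)]];print(H,np.linalg.norm(H[0]-H[1]))
E
```

```text
button [0.4804 0.0578 0.283 ] collar [0.4817 0.0578 0.267 ] switch [ 0.5204 -0.0877  0.03  ] 0.15085552164471214
[array([ 0.4982, -0.0926,  0.054 ]), array([ 0.5431, -0.09  ,  0.054 ])] 0.04489927880669887
3.3240387828558857
[[ 0.4865 -0.1454  0.014 ]
 [ 0.5806 -0.1208  0.014 ]
 [ 0.4215  0.0914  0.014 ]] 0.09724030584185724 0.2456078698761944
105.35843795216378
[array([0.4633, 0.03  , 0.267 ]), array([0.4514, 0.072 , 0.267 ])] 0.043725021976708855
```

The base corners put the mast axis at (0.481, 0.0576) and the switch at (0.522, -0.0915). That matches the direct measurements to about 2 mm, so I'll go above the button.

```bash
python3 - <<'E'
from h import *
rows([.481,.0575,.290],195.4)
E
```

```text
shift [ 7.   8.7 80.3] turn [-0.     0.     0.002] t 2.35
```

```bash
python3 -m crank '7 8.5 40 0 0 0 255;7 8.5 70 0 0 0 255;7 8.5 78 0 0 0 255;7 8.5 78 0 0 0 255'; python3 - <<'E'
from h import *
import cv2
c=wcam("pics/w2.png")
s=viewer.read_camera("scene")["pixels"][:,:,::-1]
cv2.imwrite("pics/s2.png",cv2.resize(s[90:240,220:380],None,fx=4,fy=4,interpolation=cv2.INTER_CUBIC))
E
```

```text
time: 2.85
tool_pos: [0.4812, 0.0567, 0.2924]
tcp_rot: [0.422, -3.113, -0.0]
wrist_force: [0.5, 0.3, -0.4]
width: 0.0
```

View pics/w2.png

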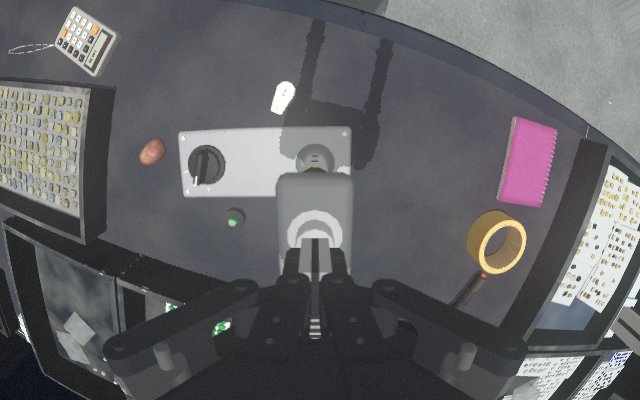

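View pics/s2.png

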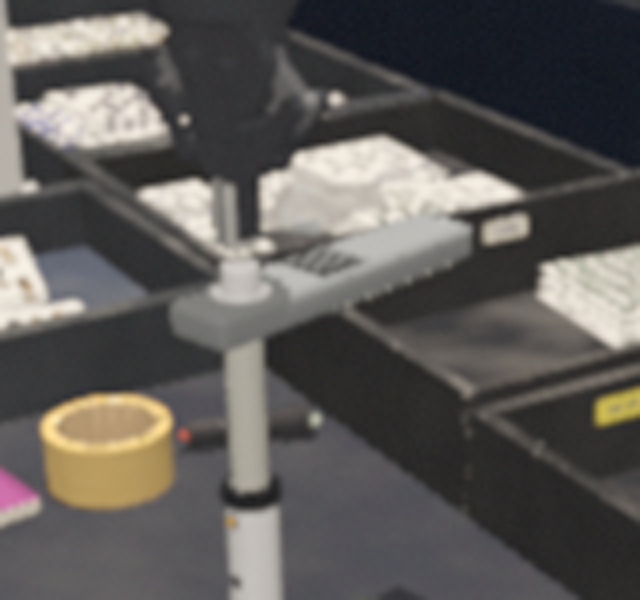

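The finger tips sit centred over the button, about 9 mm above it. Pressing now, in small steps.

```bash
python3 -m crank '0 0 4 0 0 0 255;0 0 8 0 0 0 255;0 0 11 0 0 0 255;0 0 14 0 0 0 255;0 0 17 0 0 0 255;0 0 19 0 0 0 255;0 0 21 0 0 0 255;0 0 21 0 0 0 255'
```

```text
time: 3.95
tool_pos: [0.4814, 0.0567, 0.2718]
tcp_rot: [-0.422, 3.112, -0.0]
wrist_force: [-1.1, 0.3, 4.4]
width: 0.002
```

```bash
python3 -m crank '0 0 2 0 0 0 255;0 0 4 0 0 0 255;0 0 6 0 0 0 255;0 0 8 0 0 0 255;0 0 10 0 0 0 255;0 0 12 0 0 0 255;0 0 12 0 0 0 255'; python3 - <<'E'
from h import *
import cv2
s=viewer.read_camera("scene")["pixels"][:,:,::-1]
cv2.imwrite("pics/s3.png",cv2.resize(s[90:240,220:380],None,fx=4,fy=4,interpolation=cv2.INTER_CUBIC))
E
```

```text
time: 4.82
tool_pos: [0.4814, 0.0567, 0.2597]
tcp_rot: [-0.421, 3.112, -0.0]
wrist_force: [-0.3, 0.3, 4.9]
width: 0.0
```

View pics/s3.png

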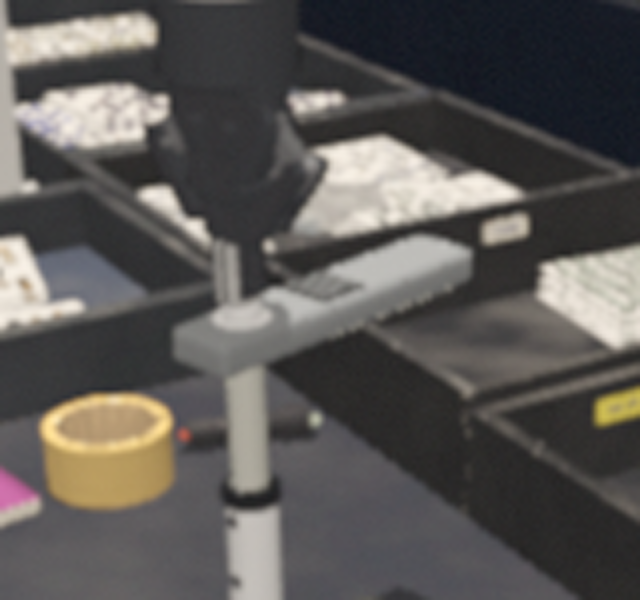

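The head has dropped about 15 mm and the pin has left the first hole. I'll lift off and move over to the pad.

```bash
python3 -m crank '0 0 -15 0 0 0 255;0 0 -30 0 0 0 255;-30 0.5 -30 0 0 0 255;-62 0.5 -30 0 0 0 255;-62 0.5 -25 0 0 0 255;-62 0.5 -20 0 0 0 255;-62 0.5 -15 0 0 0 255;-62 0.5 -15 0 0 0 255'; python3 - <<'E'
from h import *
import cv2
s=viewer.read_camera("scene")["pixels"][:,:,::-1]
cv2.imwrite("pics/s4.png",cv2.resize(s[90:240,220:380],None,fx=4,fy=4,interpolation=cv2.INTER_CUBIC))
wcam("pics/w4.png")
E
```

```text
time: 5.88
tool_pos: [0.5399, 0.0735, 0.2737]
tcp_rot: [0.421, -3.112, -0.0]
wrist_force: [0.1, 0.0, -0.2]
width: -0.002
```

View pics/s4.png

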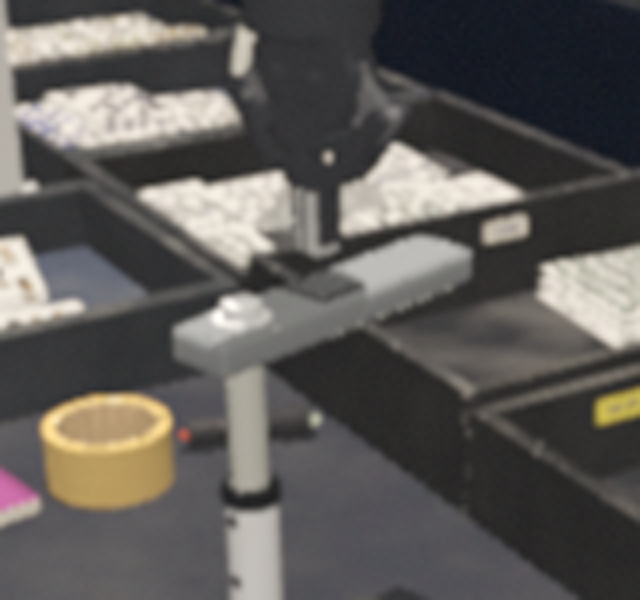

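View pics/w4.png

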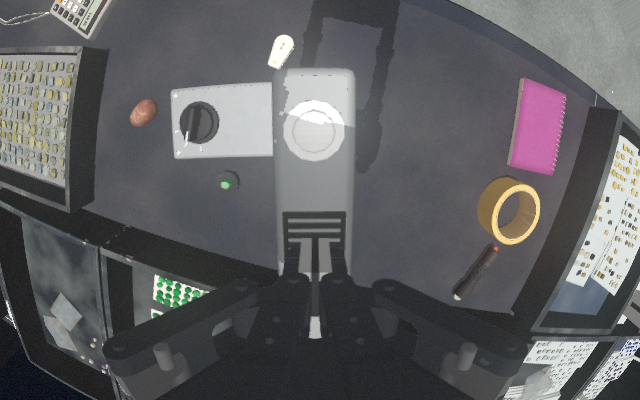

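The button stays sunk and the tips are over the pad. Pushing down until I'm a few mm short of the hole.

```bash
python3 -m crank '0 0 8 0 0 0 255;0 0 14 0 0 0 255;0 0 18 0 0 0 255;0 0 20 0 0 0 255;0 0 22 0 0 0 255;0 0 24 0 0 0 255;0 0 26 0 0 0 255;0 0 28 0 0 0 255;0 0 30 0 0 0 255;0 0 32 0 0 0 255;0 0 34 0 0 0 255;0 0 36 0 0 0 255;0 0 38 0 0 0 255;0 0 38 0 0 0 255'; python3 - <<'E'
from h import *
import cv2
s=viewer.read_camera("scene")["pixels"][:,:,::-1]
cv2.imwrite("pics/s5.png",cv2.resize(s[90:240,220:380],None,fx=4,fy=4,interpolation=cv2.INTER_CUBIC))
E
```

```text
time: 7.72
tool_pos: [0.541, 0.0737, 0.2376]
tcp_rot: [-0.422, 3.112, -0.0]
wrist_force: [-2.5, -0.9, 4.9]
width: -0.002
```

View pics/s5.png

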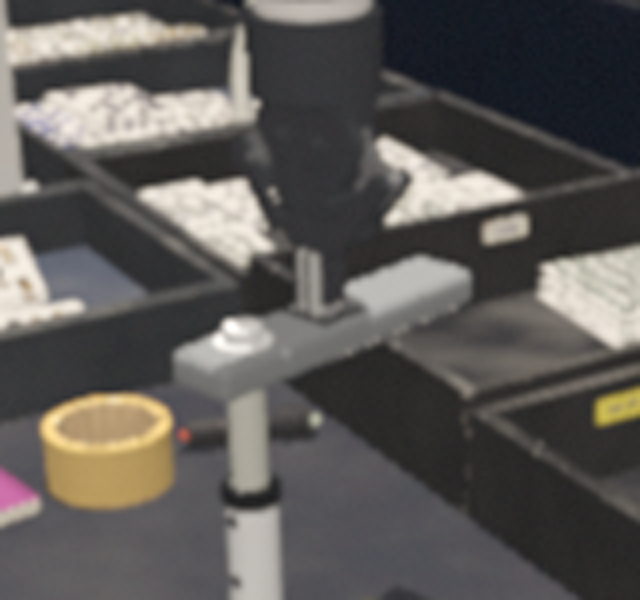

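The mast is at about 0.030. Now 1 mm per row, watching for the lock.

```bash
python3 -m crank '0 0 1 0 0 0 255;0 0 2 0 0 0 255;0 0 3 0 0 0 255;0 0 4 0 0 0 255;0 0 5 0 0 0 255;0 0 6 0 0 0 255;0 0 7 0 0 0 255;0 0 8 0 0 0 255;0 0 8 0 0 0 255';  python3 - <<'E'
from h import *
import cv2
s=viewer.read_camera("scene")["pixels"][:,:,::-1]
cv2.imwrite("pics/s6.png",cv2.resize(s[90:240,220:380],None,fx=4,fy=4,interpolation=cv2.INTER_CUBIC))
E
```

```text
time: 8.9
tool_pos: [0.541, 0.0737, 0.2289]
tcp_rot: [-0.422, 3.113, -0.0]
wrist_force: [-2.0, 0.2, 3.0]
width: -0.002
```

View pics/s6.png

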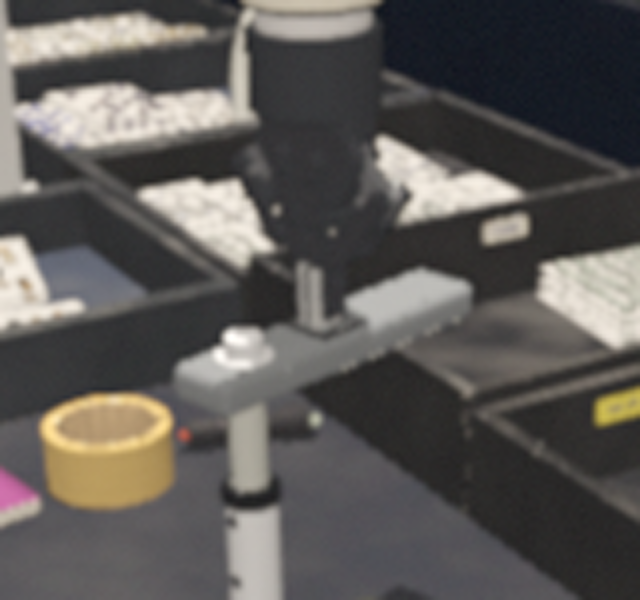

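The button looks as if it is out. I'll push 2 mm further to see whether the force rises.

```bash
python3 -m crank '0 0 1 0 0 0 255;0 0 2 0 0 0 255;0 0 2 0 0 0 255'
```

```text
time: 9.32
tool_pos: [0.541, 0.0737, 0.2268]
tcp_rot: [-0.422, 3.113, -0.0]
wrist_force: [-2.2, -0.5, 5.8]
width: -0.001
```

```bash
python3 -m crank '0 0 -8 0 0 0 255;0 0 -30 0 0 0 255;0 0 -50 0 0 0 255;0 0 -50 0 0 0 255'; python3 - <<'E'
from h import *
import cv2
s=viewer.read_camera("scene")["pixels"][:,:,::-1]
cv2.imwrite("pics/s7.png",cv2.resize(s[90:240,220:380],None,fx=4,fy=4,interpolation=cv2.INTER_CUBIC))
wcam("pics/w7.png")
E
```

```text
time: 9.82
tool_pos: [0.5424, 0.0738, 0.2787]
tcp_rot: [-0.421, 3.109, -0.0]
wrist_force: [-0.1, -0.6, -0.5]
width: -0.0
```

View pics/s7.png

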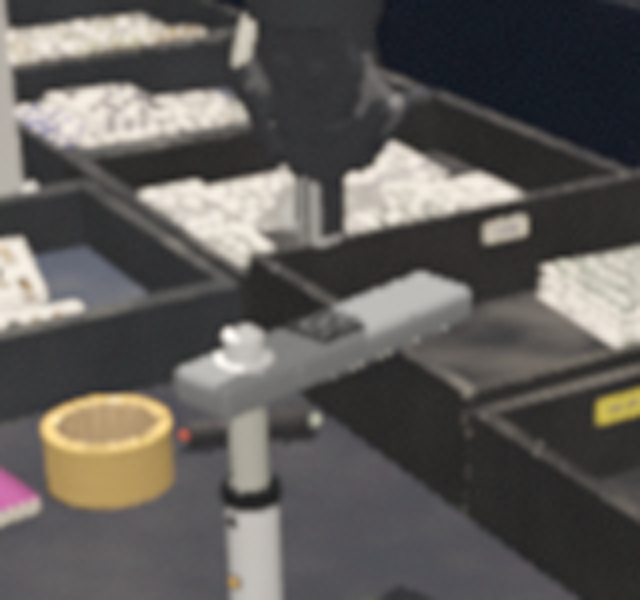

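View pics/w7.png

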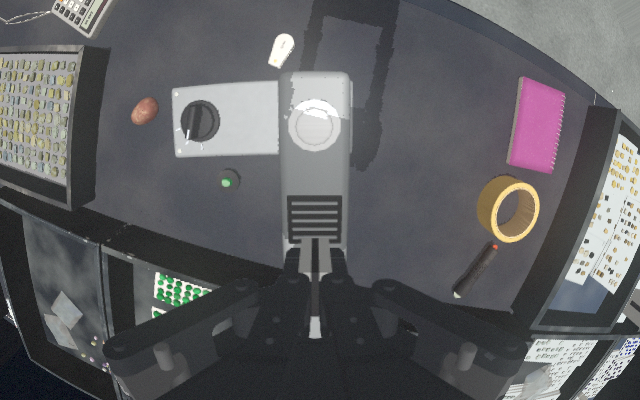

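The brass pin now shows in the second hole at (235,582), where it started at (230,522), and the button stands fully proud. The mast is locked, so on to the switch.

```bash
python3 - <<'E'
from h import *
rows([.522,-.0915,.15],183)
E
```

```text
shift [  62.2 -154.2  126.2] turn [0.    0.    0.217] t 9.925
```

```bash
python3 -m crank '20 -55 -5 0 0 0.1 255;40 -110 0 0 0 0.217 200;62 -154 30 0 0 0.217 110;62 -154 80 0 0 0.217 110;62 -154 126 0 0 0.217 110;62 -154 126 0 0 0.217 110;62 -154 126 0 0 0.217 110;62 -154 126 0 0 0.217 110'; python3 - <<'E'
from h import *
c=wcam("pics/w8.png")
s=read_state();print(s["tool_pos"],s["width"])
E
```

```text
time: 10.92
tool_pos: [0.524, -0.0915, 0.1529]
tcp_rot: [-0.083, 3.136, -0.002]
wrist_force: [-0.9, 0.0, -0.5]
width: 0.567
[ 0.52390874 -0.09146525  0.15284178] 0.5670257238350349
```

View pics/w8.png

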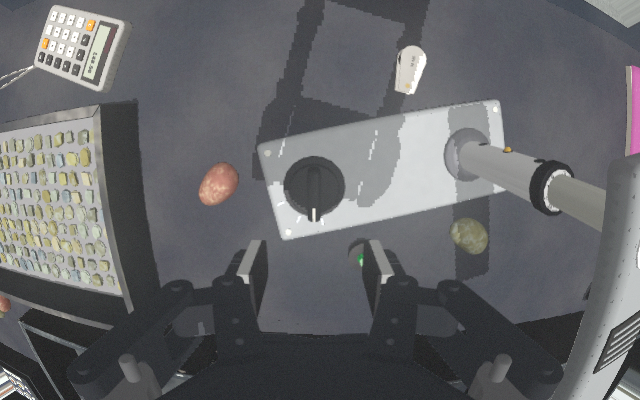

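The bar runs vertically at column ~315, centred on and aligned with the jaws. I'll compute the fine offset.

```bash
python3 - <<'E'
from h import *
c=wcam()
import cv2
t=cv2.imread("pics/w8.png");cv2.imwrite("pics/w8z.png",cv2.resize(t[140:240,260:380],None,fx=5,fy=5,interpolation=cv2.INTER_CUBIC))
print(wonz(c,315,186,.03),wonz(c,315,163,.054),wonz(c,314,221,.054),"jar",wonz(c,360,258,.022))
rows([.522,-.0915,.036],183)
E
```

```text
[ 0.51947186 -0.09030102  0.03      ] [ 0.49458476 -0.09164933  0.054     ] [ 0.54340723 -0.08980718  0.054     ] jar [ 0.5928267  -0.04129139  0.022     ]
shift [2.100e+00 1.000e-01 1.166e+02] turn [-0.001  0.004  0.   ] t 11.025
```

View pics/w8z.png

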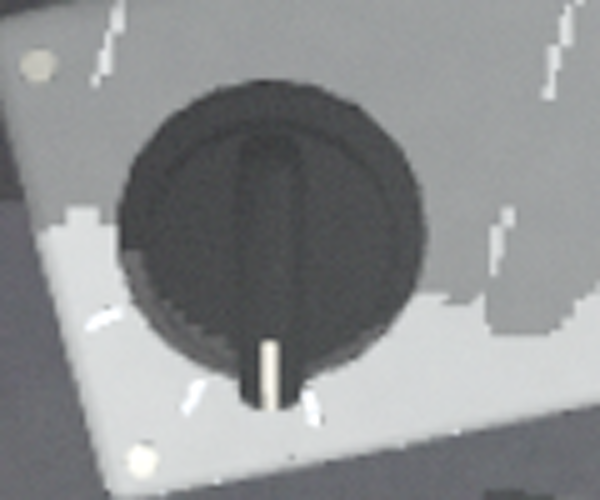

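```bash
python3 -m crank '3 0.5 50 0 0 0 110;3 0.5 90 0 0 0 110;3 0.5 108 0 0 0 110;3 0.5 114 0 0 0 110;3 0.5 114 0 0 0 110'; python3 - <<'E'
from h import *
wcam("pics/w9.png")
E
```

```text
time: 11.65
tool_pos: [0.5202, -0.0912, 0.0374]
tcp_rot: [-0.082, 3.139, -0.001]
wrist_force: [-0.4, -0.5, -0.7]
width: 0.567
```

View pics/w9.png

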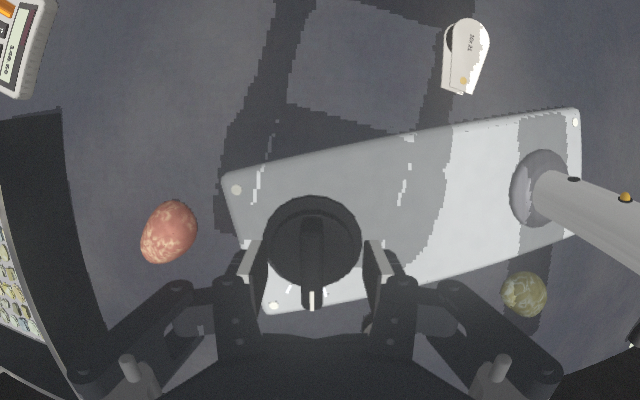

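The jaws straddle the bar evenly. Closing.

```bash
python3 -m crank '0 0 0 0 0 0 180;0 0 0 0 0 0 220;0 0 0 0 0 0 255;0 0 0 0 0 0 255;0 0 0 0 0 0 255;0 0 0 0 0 0 255' 40
```

```text
time: 12.45
tool_pos: [0.5199, -0.0925, 0.0376]
tcp_rot: [-0.083, 3.139, -0.004]
wrist_force: [-0.8, -5.9, 4.0]
width: 0.119
```

The bar is gripped (opening ≈ 10 mm). A 6 N side load suggests the axis is about 1.5 mm toward -y, so I'll correct for that while turning clockwise (+ about tool z).

```bash
python3 -m crank '0 -1.5 0 0 0 0 255;0 -1.5 0 0 0 0.12 255;0 -1.5 0 0 0 0.24 255;0 -1.5 0 0 0 0.36 255;0 -1.5 0 0 0 0.48 255;0 -1.5 0 0 0 0.6 255;0 -1.5 0 0 0 0.72 255;0 -1.5 0 0 0 0.84 255;0 -1.5 0 0 0 0.95 255;0 -1.5 0 0 0 0.95 255;0 -1.5 0 0 0 0.95 255'; python3 - <<'E'
from h import *
print(read_state()["torque"]);wcam("pics/w10.png")
E
```

```text
time: 13.82
tool_pos: [0.5212, -0.09, 0.0376]
tcp_rot: [1.365, 2.827, 0.008]
wrist_force: [1.8, 10.1, 4.2]
width: 0.115
[ 1.7022481  -0.59351097  0.05017383]
```

View pics/w10.png

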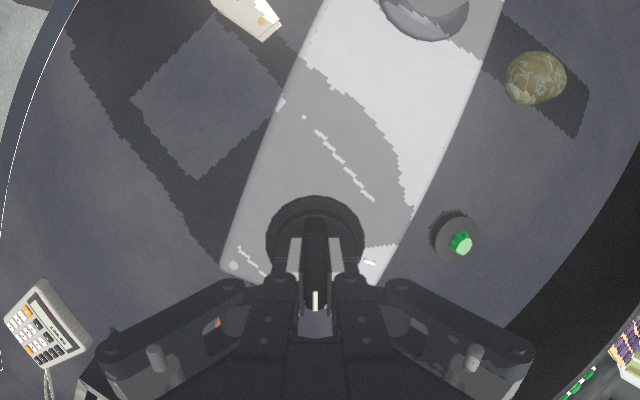

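The bar followed the jaws through 0.95 rad, to about 1.17 rad relative to the head's axis. Opening and lifting off.

```bash
python3 -m crank '0 0 0 0 0 0 180;0 0 0 0 0 0 120;0 0 0 0 0 0 120;0 0 0 0 0 0 120;0 0 -30 0 0 0 120;0 0 -80 0 0 0 120;0 0 -120 0 0 0 120;0 0 -120 0 0 0 120'; python3 - <<'E'
from h import *
import cv2
wcam("pics/w11.png")
s=viewer.read_camera("scene")["pixels"][:,:,::-1]
cv2.imwrite("pics/s11.png",cv2.resize(s[140:310,240:400],None,fx=3.5,fy=3.5,interpolation=cv2.INTER_CUBIC))
E
```

```text
time: 14.88
tool_pos: [0.5222, -0.0933, 0.1607]
tcp_rot: [1.36, 2.823, 0.003]
wrist_force: [0.3, -0.1, -0.4]
width: 0.527
```

View pics/w11.png

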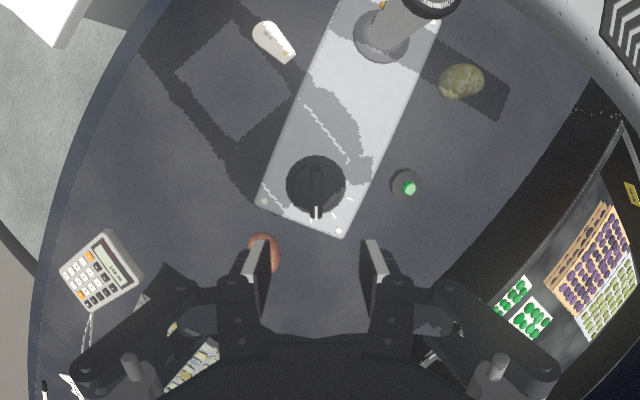

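View pics/s11.png

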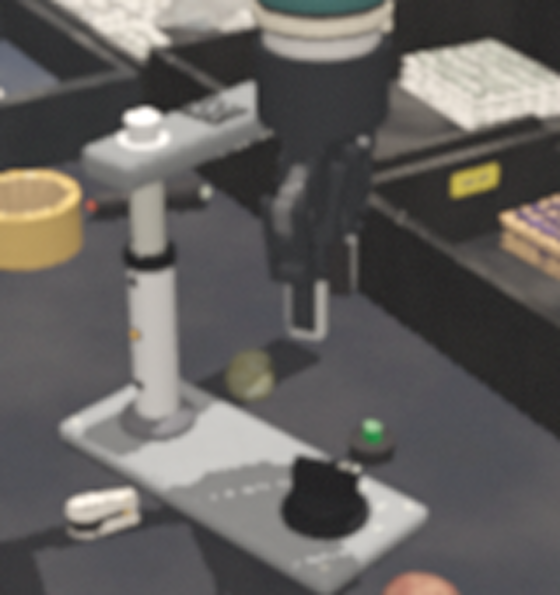

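The switch held its position: the bar is still vertical in the wrist view, from (316,165) to (316,218). The base's tick marks put zero 13° before the starting pointer position, so the angle is about 1.17 rad. The mast pin is in the second hole and the button is out. The stones, loupe and jar look undisturbed, and nothing touches the arm.

```bash
python3 -m crank '0 0 -20 0 0 0 120;0 0 -20 0 0 0 120;0 0 -20 0 0 0 120' && python3 -c "
from workcell import job
print(job.finish_job())"
```

```text
time: 15.35
tool_pos: [0.5181, -0.0923, 0.1745]
tcp_rot: [-1.362, -2.828, 0.001]
wrist_force: [-0.2, 0.8, 0.0]
width: 0.531
the job is handed in; nothing more can be done
None
```

The lamp is one hole lower and its switch is turned past the click. I handed the job in at about 15.4 s of the 54 s allowed, and it reported no verdict.

- **Mast:** I pressed the button with the shut fingers and took the mast down about 15 mm, then lifted off. I then pushed on the pad in 1 mm steps until the pin dropped in. In the last pictures the brass pin shows in the second hole and the button stands fully out. The last finger height on the pad put the travel at about 41 mm, and the mast did not come under load again after I lifted off.
- **Switch:** I gripped the bar and turned it 0.95 rad clockwise, then let go. It stayed at about 1.17 rad, judged from the wrist picture and the tick marks on the base; 0.85 is needed.
- **Other objects:** the stones, loupe and jar look to be where they were in the pictures; I did not measure their positions again at the end. The arm ended clear of everything with the wrist force near zero.

Two readings disagreed slightly:

- **Camera distances:** the first ones came out about 2.5% short of the given sizes, for example 151 mm against 155 mm from mast to switch. I corrected for this using the corners of the base.
- **Gripping the switch:** there was a side load of about 6 N before the turn, and about 10 N at the end of it, after a 1.5 mm sideways correction. Both are well below the limits.

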